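# Set the spacer beside a hand-painted tile and hold the tile down on its mounting pads

### The arm

A 6-joint arm with a two-finger parallel gripper is mounted at the origin on the work surface. World frame = base frame: x ahead of the robot, y to its left, z up, the work surface at z = 0. Lengths are in m, angles in degrees, forces in N, time in s.
With the tool pointing down it reaches from about 0.375 to 0.9 m from the base axis. Payload 3.1 kg.
Tool frame: the origin (TCP) lies on the centre line of the jaws, within the pads' length; the fingertips stand 25 mm ahead of it and the grasp point (between the pads) lies 6 mm ahead of it; z points along the fingers, y is the line along which they close (so a half turn about z gives the same grasp; the last joint's range is limited). The gripper opens to 87 mm and grips with 3 to 60 N. Pads are 19 mm wide; open, the fingers measure 117 mm over their backs; the gripper's body (75 mm by 190 mm) begins 51 mm behind the grasp point.
Start: joints at [64.315, 30.224, 82.088, -0, 67.689, -10.227], TCP at [0.167, 0.602, 0.248] pointing down, gripper open.
Joint ranges: [-176.69, 176.69], [-43.24, 126.21], [12.49, 139.97], [-82, 262], [0, 151.66], [-163.58, 163.58]. Speed limits (degrees/s): [159.86, 159.86, 180, 180, 180, 180].

### API

Orientations are given as a 3x3 rotation matrix whose columns are the frame's x, y, z axes.
In Python, from rig import * gives the robot as it stands.
- The arm moves only by the tool step_arm, never from a script. Its argument "steps" is a list of rows, each a list of 7 numbers: the shift along the tool's x, y, z normalised to -1 to 1, where 1 is 0.3 m, then the turn, a rotation vector about the tool's x, y, z normalised to -1 to 1, where 1 is 45 degrees, then the gripper's target within -1 to 1 (shut at 1, half-way at 0, fully open at -1). A call has 1 to 8 rows; each row is the pose to reach, as a shift and turn from the pose commanded when the call began, along the tool's axes at that moment; what a row does not reach only later rows make up. A row lasts 1/12 s, in which the tool goes at most 41.7 mm and 7.16 degrees, less where a joint would pass 70% of its speed; a pose out of reach is approached as far as the arm can. A call with a number of a shift or a turn outside -1 to 1 is refused whole. A call with a gripper value outside its range is refused whole. The fingers move at their own pace and stop on an object; the grip force is fixed at half the most. Time passes only in rows, so rows that repeat a pose let the fingers close. It gives the time, the measured TCP pose, the force, the opening and the grip force at its end, in the units of the state.
- read_state(): the state, without advancing time (a new reading comes with each control period).
- capture(name): name is "scene" or "top"; returns a dict with "image" (384x512x3 uint8, red, green, blue), "vertical_fov" (degrees; the focal length in pixels is half the picture's height over the tangent of half this angle, whatever the lens; pixels are square), "cx", "cy" (the principal point, pixels), "world_from_camera" (4x4, takes a point from camera to world coordinates). Camera axes: x right, y down, z forward; pixel columns grow to the right and rows downward; lengths in m; the calibration is good to about 2 mm. A picture is of the moment at which its call begins. There is no depth.
- hand_in(): hands the job in; it is judged then, once.
The state is a dict: "time_s": time; "joint_positions": joint angles; "qvel": joint speeds; "tau": joint torques, N m; "position": TCP position; "tcp_rot": TCP orientation; "force": force on the tool from outside, world axes, zero at the start; "moment": the same for the moment, N m; "opening": opening from 0.0 (shut) to 1.0 (fully open); "grasp_force": force on a finger pad.
Only numpy, scipy, OpenCV 4.12 (cv2) and the standard library are available. Lean on these libraries where they do the work, as an engineer would, in place of code of your own. Each camera call takes 0.05 s, during which the arm holds its last target. There are 200 camera calls.

### The job

A hand-painted tile is being mounted on a board between two wooden rails, and springy pads under it still hold its face above the rails. Stand the wooden spacer upright, down on the board, in the one gap between tile and rail that is wide enough for it, wholly alongside the tile and parallel to its edge, and let go; do not force it into the narrow gap. Then press the middle of the tile down gently with the closed fingertips until its face is flush with the rails, and finish while still holding it down there, with the spacer still standing in its gap and the other things on the table left alone.

Things in the scene. Friction and masses are not known exactly. Their poses are not given: they have to be found in the camera images.
- jig: Flat plywood mounting board, fixed to the table, 160 mm along its own x, 250 mm along its own y, 8 mm thick; origin at the centre of its underside, on the table. The tile lies over its centre; the rails run along its x, one at each side (+y and -y). Which rail is on which side changes. A low stop strip, 12 x 90 mm and 30 mm high above the table, stands on it at x = +69 mm behind the tile.
- rail_broad: The broad wooden rail, fixed on the board: 120 mm along the board's x, 54 mm wide in y, 22 mm high, top 30 mm above the table; origin at the centre of its underside. Its inner face is only 6 to 10 mm from the tile: too narrow for the spacer.
- rail_slim: The slim wooden rail, fixed on the board: 120 mm along the board's x, 25 mm wide in y, 22 mm high, top 30 mm above the table; origin at the centre of its underside. Its inner face is 21 to 24 mm from the tile's edge: the spacer fits there, standing on the board (8 mm above the table).
- tile_top (a point): Centre of the top face of the tile, a white glazed tile with a blue flower on a plywood backing, 120 mm along the board's x and 110 mm along its y, centred on the board. Unpressed its face is 38 mm above the table, 8 mm above the rails; it moves straight down only, and the pads push back with about 5 N at first and 10 N when flush, where it meets a firm stop. It rises again when let go. z points up.
- tile (a joint): How far the tile is pressed down, m: 0 = up, 0.008 = flush with the rails' tops, at the stop.
- spacer_mid (a point): Centre (half-way up) of the wooden spacer, a plain light-wood slab standing upright on the table at the start: 60 mm along its x, 18 mm thick along its y, 62 mm high (z), lower long edges rounded 3 mm, about 45 g. Gripped across its 18 mm thickness by the upper part; standing on the board it reaches 70 mm above the table. Either way round will do.
There are look-alikes about, which are no part of the job. Several things look just like the part that bears spacer_mid: the one meant starts farthest to the robot's right.

How it is judged (in metres and radians):
On the way, in this order (a step that is already met when the one before it is completed fails the run):
1. the spacer stands in the wide gap, let go, the tile still up ((y of spacer_mid in the frame of jig between 0.06 and 0.075 m or y of spacer_mid in the frame of jig between -0.075 and -0.06 m) and x of spacer_mid in the frame of jig between -0.036 and 0.036 m and z of spacer_mid in the frame of jig between 0.03 and 0.042 m and angle between the x axis of spacer_mid and the x axis of jig, either way round below 0.2 rad and angle between spacer_mid's own z axis and vertical below 0.12 rad and contact force between the fingers and spacer below 0.3 N and value of joint tile below 0.003 m), for 0.2 s.
2. the fingertips press the tile down flush (value of joint tile above 0.006 m and contact force between the fingers and tile above 4 N), for 0.2 s.
At the end, for the whole second after the job is handed in: Through the last second the fingers hold the tile within 2 mm of flush (over 4 N, within 40 mm of its middle); the spacer, untouched, stands on the board in the wide gap: upright within 0.12 rad, within 36 mm of the tile's mid-line, parallel within 0.2 rad (all of step 2 and (y of spacer_mid in the frame of jig between 0.06 and 0.075 m or y of spacer_mid in the frame of jig between -0.075 and -0.06 m) and x of spacer_mid in the frame of jig between -0.036 and 0.036 m and z of spacer_mid in the frame of jig between 0.03 and 0.042 m and angle between the x axis of spacer_mid and the x axis of jig, either way round below 0.2 rad and angle between spacer_mid's own z axis and vertical below 0.12 rad and horizontal distance between the grasp point and tile_top below 0.04 m and contact force between the fingers and spacer below 0.3 N and linear speed of spacer below 0.02 m/s); the arm keeps its last pose, push and grip.
It fails at once if the spacer is forced at the narrow gap (over 8 N on the broad rail) (contact force between spacer and rail_broad above 8 N).
It fails at once if the tile is pressed harder than 70 N (contact force between anything else and tile above 70 N).
It fails at once if a bystander is moved more than 30 mm (distance of any of pot_a, pot_b, pot_c, brush_jar, water_glass, palette, brush, cork_block from where it was at the start of the episode above 0.03 m).
It also fails if it takes over 42 s, if anything falls off the work surface, if the arm or the gripper's body presses on something with over 40 N, if the wrist force passes 120 N, or if a joint passes its speed limit or range.

## Working session

There is one attempt and no reset: what is moved stays moved. The work goes in short steps, Python scripts to look and compute and a tool call to move; the robot and the scene stay as the last step left them, time stands still between calls to the robot, and variables do not carry over. Pictures are saved under pics/ and viewed, at most 10 in all, crops included, and the job is handed in when it is done.

Besides the shell and the picture viewer there is one more tool, called as name(argument=value, ...), one argument or row to a line, values as JSON. step_arm: Moves the arm, as the interface text tells. Scaled input: -1 to 1 covers 0.3 m each way for a shift and 45 degrees each way for a turn. Its arguments: {"type":"object","properties":{"steps":{"type":"array"}},"required":["steps"]}

```bash
mkdir -p pics; cat > h.py <<'E'
from rig import *
import numpy as np, cv2
def cap(n,f):
    c=capture(n); cv2.imwrite(f'pics/{f}.png',c['image'][:,:,::-1]); np.savez(f'pics/{f}.npz',**{k:np.array(v) for k,v in c.items()}); return c
def load(f): return dict(np.load(f'pics/{f}.npz'))
def ray(c,u,v):
    f=c['image'].shape[0]/2/np.tan(np.radians(c['vertical_fov'])/2)
    T=np.array(c['world_from_camera']); d=T[:3,:3]@np.array([(u-c['cx'])/f,(v-c['cy'])/f,1]); return T[:3,3],d
def onz(c,u,v,z):
    o,d=ray(c,u,v); return o+d*(z-o[2])/d[2]
E
python3 - <<'E'
from h import *
for n in('top','scene'):
    c=cap(n,n+'0'); print(n,c['vertical_fov'],c['cx'],c['cy'],np.round(c['world_from_camera'],3).tolist())
a=[cv2.imread(f'pics/{n}0.png') for n in('top','scene')]
s=read_state(); print(s['position'],np.round(s['tcp_rot'],3).tolist(),s['opening'],s['time_s'])
E
```

```text
top 54.7186825254399 255.97345902640365 198.4025508857505 [[-0.029, -0.982, 0.188, 0.39], [-0.999, 0.024, -0.028, -0.02], [0.023, -0.189, -0.982, 0.816], [0.0, 0.0, 0.0, 1.0]]
scene 50.867816198089535 249.5386562734482 191.38402079021012 [[0.035, 0.568, -0.822, 1.182], [0.999, -0.013, 0.034, -0.079], [0.009, -0.823, -0.568, 0.482], [0.0, 0.0, 0.0, 1.0]]
[0.16630799 0.60184767 0.24667606] [[-0.964, 0.267, -0.001], [0.267, 0.964, -0.002], [0.0, -0.002, -1.0]] 0.999116462540351 0.1
```

View pics/top0.png

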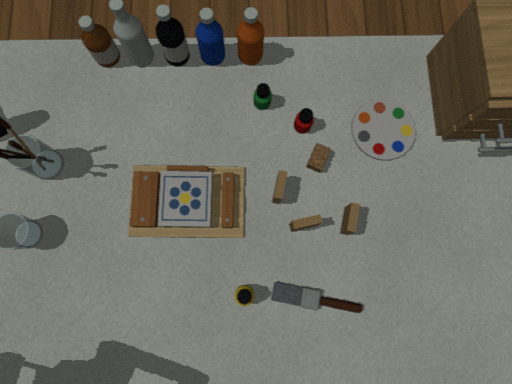

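View pics/scene0.png

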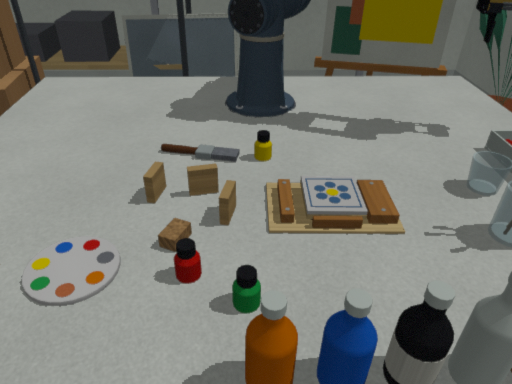

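```bash
python3 - <<'E'
import cv2,numpy as np
a=cv2.imread('pics/top0.png')
b=cv2.imread('pics/scene0.png')
A=cv2.resize(a[155:250,120:380],None,fx=3,fy=3,interpolation=cv2.INTER_CUBIC)
B=cv2.resize(b[145:240,140:400],None,fx=3,fy=3,interpolation=cv2.INTER_CUBIC)
cv2.imwrite('pics/crop0.png',np.vstack([A,B])[:600,:780])
E
```

```text
(no output)
```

View pics/crop0.png

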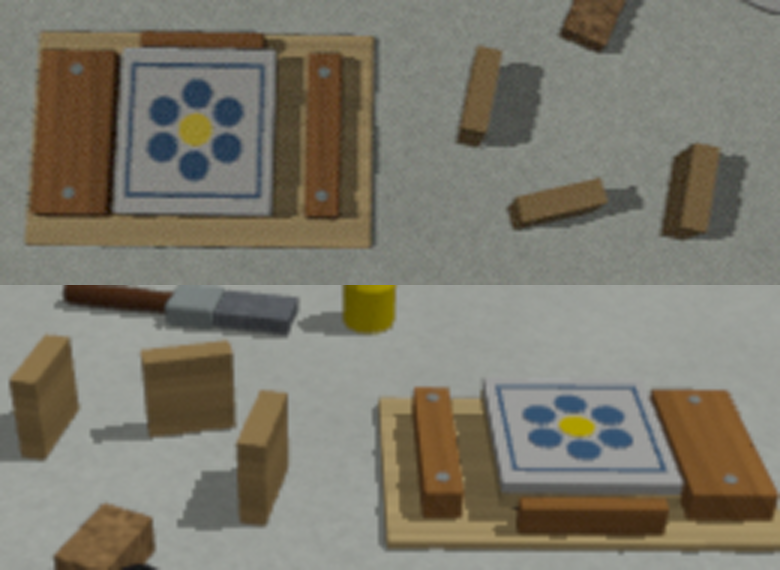

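```bash
python3 - <<'E'
from h import *
c=load('top0'); a=cv2.imread('pics/top0.png'); hsv=cv2.cvtColor(a,cv2.COLOR_BGR2HSV)
# manual corners from the crop
P=lambda L,z:np.array([onz(c,120+(u+.5)/3-.5,155+(v+.5)/3-.5,z) for u,v in L])
t=P([(119,48),(275,48),(271,215),(113,213)],.038)
r=P([(308,53),(341,53),(341,217),(305,217)],.030)
b=P([(40,32),(374,36),(373,246),(26,244)],.008)
s=P([(691,144),(719,149),(711,237),(683,236)],.062)
for n,q in(('tile',t),('slim',r),('board',b),('sp',s)):
    e=np.roll(q,-1,0)-q; print(n,q.mean(0).round(4),np.linalg.norm(e,axis=1).round(4),np.degrees(np.arctan2(e[:,1],e[:,0])).round(1)); print(q[:,:2].round(4).tolist())
# yellow centre and blue dots by mask
sub=hsv[155:250,120:260]
for lo,hi,n in(((22,120,90),(35,255,255),'yel'),((98,90,40),(125,255,255),'blue')):
    m=cv2.inRange(sub,lo,hi); k,l,st,ce=cv2.connectedComponentsWithStats(m)
    for i in range(1,k):
        if st[i,4]>15: print(n,st[i,4],onz(c,ce[i][0]+120,ce[i][1]+155,.038).round(4))
# spacer mask
m=cv2.inRange(hsv,(8,70,40),(28,255,255))[195:240,335:365]
ok=(m>0)&(hsv[195:240,335:365,2]>0)
print(hsv[205,340:362,2],hsv[218,340:362,2],hsv[230,336:362,2])
E
```

```text
tile [0.5436 0.1093 0.038 ] [0.1117 0.1207 0.11   0.1189] [-91.3 178.3  87.8  -0.9]
[[0.6047, 0.1638], [0.6022, 0.0521], [0.4815, 0.0557], [0.4858, 0.1656]]
slim [0.54   0.0184 0.03  ] [0.024  0.1198 0.0254 0.1197] [-91.3 179.   88.5  -1.7]
[[0.6001, 0.029], [0.5996, 0.005], [0.4798, 0.0071], [0.4804, 0.0325]]
board [0.5435 0.1075 0.008 ] [0.2492 0.1575 0.2495 0.158 ] [-92.  178.4  88.1  -1.7]
[[0.6267, 0.2297], [0.618, -0.0193], [0.4606, -0.0149], [0.4687, 0.2345]]
sp [ 0.4874 -0.2413  0.062 ] [0.0196 0.0616 0.0192 0.0643] [-101.7  170.2   86.4   -9.3]
[[0.5204, -0.237], [0.5164, -0.2562], [0.4558, -0.2457], [0.457, -0.2265]]
yel 87 [0.544  0.1092 0.038 ]
blue 61 [0.5699 0.1081 0.038 ]
blue 58 [0.5581 0.1315 0.038 ]
blue 59 [0.5562 0.086  0.038 ]
blue 61 [0.5317 0.132  0.038 ]
blue 64 [0.5303 0.087  0.038 ]
blue 65 [0.518  0.1103 0.038 ]
[137 138 135 130 133 133 114  86  69  62  69  94 107 109 107 109 112 110
 111 114 120 132] [134 136 107  69  63  66  66  62  77 100 112 109 110 108 107 108 108  98
  87  82  80  81] [133 131 130 133 101  67  62  67  64  62  69  89  98 107 104 110 109 106
 106 103  87  82  82  81  80  82]
```

Picture contents: the jig is at top px (187,200) with the stop strip towards +x, and the slim rail is on the right (px 228,200), so the wide gap is at jig −y. The target spacer is the right-most one, px (351,218). Measured sizes match the given ones. Jig centre (0.544, 0.1085), yaw −1.8°; spacer (0.487, −0.241), yaw −9.7°.

```bash
cat >> h.py <<'E'
from scipy.spatial.transform import Rotation as Ro
def go(p,yawy,R=None,p0=None):
    "normalised shift/turn to world p, tool y axis at yaw yawy deg, pointing down"
    s=read_state(); R=np.array(s['tcp_rot']) if R is None else R; p0=s['position'] if p0 is None else p0
    a=np.radians(yawy); y=np.array([np.cos(a),np.sin(a),0]); z=np.array([0,0,-1.]); G=np.c_[np.cross(y,z),y,z]
    print((R.T@(np.array(p)-p0)/.3).round(4),(Ro.from_matrix(R.T@G).as_rotvec(degrees=True)/45).round(4)); return G
E
python3 - <<'E'
from h import *
p=[.36,.38,.247]; G=go(p,80.3)
q=[.46,.1,.247];go(q,80.3,G,np.array(p)); go([.487,-.2,.2],80.3,G,np.array(q))
E
```

```text
[-8.194e-01 -5.407e-01 -3.000e-04] [-0.0024 -0.0005 -0.1279]
[-0.4858 -0.8638  0.    ] [0. 0. 0.]
[-0.2572 -0.9705  0.1567] [0. 0. 0.]
```

step_arm(
  steps=[
    [-0.82,-0.54,0,0,0,-0.13,0],
    [-0.82,-0.54,0,0,0,-0.13,0],
    [-0.82,-0.54,0,0,0,-0.13,0],
    [-0.82,-0.54,0,0,0,-0.13,0],
    [-0.82,-0.54,0,0,0,-0.13,0],
    [-0.82,-0.54,0,0,0,-0.13,0],
    [-0.82,-0.54,0,0,0,-0.13,0],
    [-0.82,-0.54,0,0,0,-0.13,0],
  ],
)

```text
time_s: 0.77
position: [0.3648, 0.3761, 0.2473]
tcp_rot: [[-0.985, 0.173, 0.002], [0.173, 0.985, -0.003], [-0.002, -0.002, -1.0]]
force: [-0.3, 1.1, 0.4]
opening: 0.525
grasp_force: 0.0
```

step_arm(
  steps=[
    [-0.49,-0.86,0,0,0,0,0],
    [-0.49,-0.86,0,0,0,0,0],
    [-0.49,-0.86,0,0,0,0,0],
    [-0.49,-0.86,0,0,0,0,0],
    [-0.49,-0.86,0,0,0,0,0],
    [-0.49,-0.86,0,0,0,0,0],
    [-0.49,-0.86,0,0,0,0,0],
    [-0.49,-0.86,0,0,0,0,0],
  ],
)

```text
time_s: 1.43
position: [0.4654, 0.0966, 0.2477]
tcp_rot: [[-0.985, 0.173, 0.003], [0.173, 0.985, -0.003], [-0.003, -0.002, -1.0]]
force: [0.7, -0.5, -0.3]
opening: 0.501
grasp_force: 0.0
```

step_arm(
  steps=[
    [-0.26,-0.97,0.15,0,0,0,0],
    [-0.26,-0.97,0.15,0,0,0,0],
    [-0.26,-0.97,0.15,0,0,0,0],
    [-0.26,-0.97,0.15,0,0,0,0],
    [-0.26,-0.97,0.15,0,0,0,0],
    [-0.26,-0.97,0.15,0,0,0,0],
    [-0.26,-0.97,0.15,0,0,0,0],
    [-0.26,-0.97,0.15,0,0,0,0],
  ],
)

```text
time_s: 2.1
position: [0.4919, -0.2034, 0.2018]
tcp_rot: [[-0.985, 0.171, 0.002], [0.171, 0.985, -0.003], [-0.002, -0.002, -1.0]]
force: [0.4, -0.4, -0.7]
opening: 0.5
grasp_force: 0.0
```

```bash
python3 - <<'E'
from h import *
s=read_state(); print(s['position'],s['opening'],s['time_s'],np.round(s['tcp_rot'],3).tolist(),s['force'])
go([.4874,-.2413,.11],80.3);go([.4874,-.2413,.062],80.3)
E
```

```text
[ 0.49189841 -0.20337219  0.20176476] 0.4997058669302033 2.1 [[-0.985, 0.171, 0.002], [0.171, 0.985, -0.003], [-0.002, -0.002, -1.0]] [ 0.39953616 -0.39929058 -0.69500827]
[-0.0061 -0.1264  0.3062] [-0.0032  0.0027 -0.0026]
[-0.0058 -0.126   0.4662] [-0.0032  0.0027 -0.0026]
```

step_arm(
  steps=[
    [-0.006,-0.126,0.1,0,0,0,0],
    [-0.006,-0.126,0.2,0,0,0,0],
    [-0.006,-0.126,0.3,0,0,0,0],
    [-0.006,-0.126,0.36,0,0,0,0],
    [-0.006,-0.126,0.42,0,0,0,0],
    [-0.006,-0.126,0.466,0,0,0,0],
    [-0.006,-0.126,0.466,0,0,0,0],
  ],
)

```text
time_s: 2.68
position: [0.4847, -0.2336, 0.06]
tcp_rot: [[-0.986, 0.167, -0.005], [0.167, 0.986, 0.004], [0.006, 0.003, -1.0]]
force: [-0.3, -0.3, 0.2]
opening: 0.504
grasp_force: 0.0
```

```bash
python3 - <<'E'
from h import *
a=cap('top','top1')['image'];b=cap('scene','scene1')['image']
f=lambda x:cv2.resize(x[:,:,::-1],None,fx=3,fy=3,interpolation=cv2.INTER_CUBIC)
cv2.imwrite('pics/c1.png',np.hstack([f(a[150:270,270:390]),f(b[100:220,100:220])]))
E
```

```text
(no output)
```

View pics/c1.png

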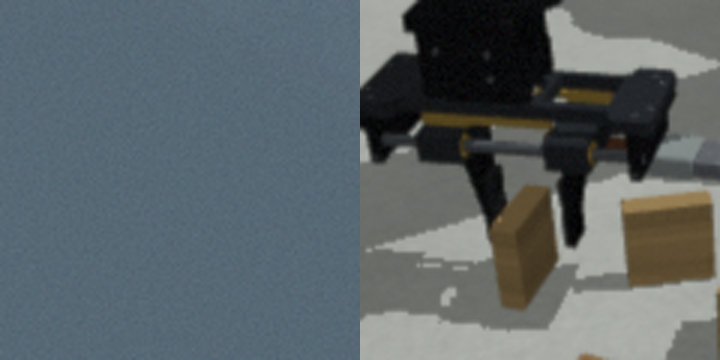

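The scene view shows the spacer standing between the open fingers, at crop px (525,245). The top view is blocked by the arm. I'll correct the remaining offset and then close.

```bash
python3 - <<'E'
from h import *
s=read_state(); print(s['position'],s['time_s'],np.round(s['tcp_rot'],3).tolist());go([.4874,-.2413,.062],80.3)
E
```

```text
[ 0.48608102 -0.23477138  0.06238759] 2.7833 [[-0.986, 0.166, -0.001], [0.166, 0.986, 0.001], [0.001, 0.001, -1.0]]
[-0.008  -0.0207  0.0013] [ 0.0012 -0.0019  0.0027]
```

step_arm(
  steps=[
    [-0.004,-0.021,0,0,0,0,0],
    [-0.004,-0.021,0,0,0,0,0],
    [-0.004,-0.021,0,0,0,0,0],
    [-0.004,-0.021,0,0,0,0,0],
    [-0.004,-0.021,0,0,0,0,1],
    [-0.004,-0.021,0,0,0,0,1],
    [-0.004,-0.021,0,0,0,0,1],
    [-0.004,-0.021,0,0,0,0,1],
  ],
)

```text
time_s: 3.45
position: [0.4862, -0.2421, 0.0628]
tcp_rot: [[-0.986, 0.167, -0.0], [0.167, 0.986, 0.0], [0.0, 0.0, -1.0]]
force: [0.3, -0.2, -0.5]
opening: 0.281
grasp_force: 0.0
```

step_arm(
  steps=[
    [0,0,0,0,0,0,1],
    [0,0,0,0,0,0,1],
    [0,0,0,0,0,0,1],
    [0,0,0,0,0,0,1],
  ],
)

```text
time_s: 3.78
position: [0.4862, -0.2421, 0.0628]
tcp_rot: [[-0.986, 0.167, -0.0], [0.167, 0.986, 0.0], [0.0, 0.0, -1.0]]
force: [-0.3, 0.6, 1.0]
opening: 0.202
grasp_force: 30.0
```

step_arm(
  steps=[
    [0,0,-0.12,0,0,0,1],
    [0,0,-0.25,0,0,0,1],
    [0,0,-0.35,0,0,0,1],
    [0,0,-0.35,0,0,0,1],
    [0,0,-0.35,0,0,0,1],
  ],
)

```text
time_s: 4.2
position: [0.4872, -0.2428, 0.1695]
tcp_rot: [[-0.986, 0.167, 0.004], [0.167, 0.986, -0.003], [-0.004, -0.002, -1.0]]
force: [-0.7, -0.4, -0.8]
opening: 0.205
grasp_force: 30.0
```

```bash
python3 - <<'E'
from h import *
s=read_state(); print(s['position'],s['opening'],s['force']);go([.5406,.0424,.167],88.2)
E
```

```text
[ 0.48724721 -0.24284766  0.16953335] 0.20490631641545268 [-0.68864457 -0.44190544 -0.78911219]
[-0.0167  0.9672  0.0064] [-0.0032  0.005  -0.1734]
```

step_arm(
  steps=[
    [-0.017,0.967,0,0,0,-0.173,1],
    [-0.017,0.967,0,0,0,-0.173,1],
    [-0.017,0.967,0,0,0,-0.173,1],
    [-0.017,0.967,0,0,0,-0.173,1],
    [-0.017,0.967,0,0,0,-0.173,1],
    [-0.017,0.967,0,0,0,-0.173,1],
    [-0.017,0.967,0,0,0,-0.173,1],
    [-0.017,0.967,0,0,0,-0.173,1],
  ],
)

```text
time_s: 4.87
position: [0.5388, 0.0498, 0.166]
tcp_rot: [[-1.0, 0.025, -0.003], [0.025, 1.0, 0.003], [0.003, 0.003, -1.0]]
force: [-0.7, -0.1, 0.1]
opening: 0.206
grasp_force: 30.0
```

step_arm(
  steps=[
    [0,0,0.1,0,0,0,1],
    [0,0,0.17,0,0,0,1],
    [0,0,0.17,0,0,0,1],
    [0,0,0.17,0,0,0,1],
    [0,0,0.17,0,0,0,1],
    [0,0,0.17,0,0,0,1],
  ],
)

```text
time_s: 5.37
position: [0.5403, 0.0424, 0.1175]
tcp_rot: [[-0.999, 0.033, 0.001], [0.033, 0.999, -0.0], [-0.001, -0.0, -1.0]]
force: [0.4, -0.1, -0.0]
opening: 0.206
grasp_force: 30.0
```

```bash
python3 - <<'E'
from h import *
a=cap('top','top2')['image'];b=cap('scene','scene2')['image']
s=read_state(); print(s['position'],s['opening'],s['force'],np.round(s['tcp_rot'],3).tolist());go([.5406,.0424,.071],88.2)
cv2.imwrite('pics/c2.png',cv2.resize(b[90:240,230:420,::-1],None,fx=4,fy=4,interpolation=cv2.INTER_CUBIC))
E
```

```text
[0.54046711 0.04254495 0.11780898] 0.2034123733971471 [ 0.07050732 -0.10825534 -1.18214041] [[-0.999, 0.033, 0.002], [0.033, 0.999, -0.0], [-0.002, -0.0, -1.0]]
[-1.00e-04 -4.00e-04  1.56e-01] [-0.0003  0.0028 -0.0014]
```

View pics/c2.png

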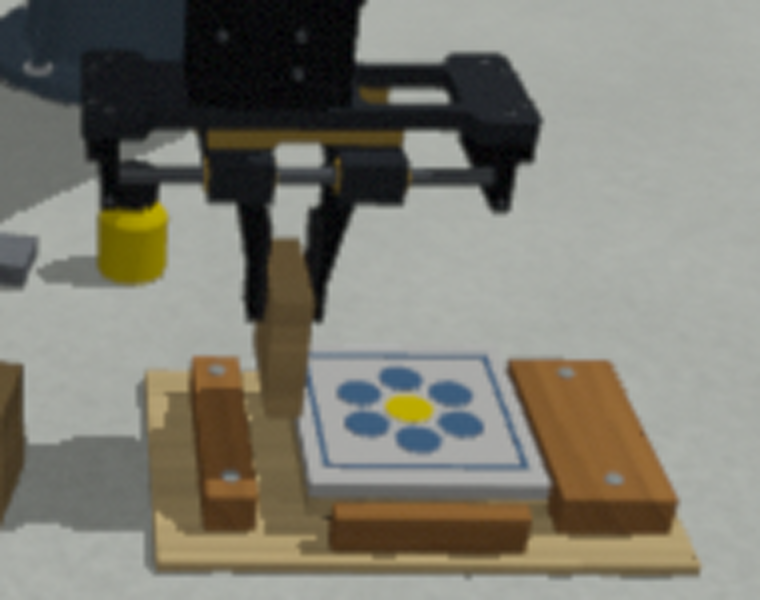

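Spacer bottom front edge is at crop px (263–298, 416). Tile left edge runs (307,357)→(305,490), rail inner edge (237,358)→(253,480). I'll check the alignment using this camera alone.

```bash
python3 - <<'E'
from h import *
c=load('scene2'); P=lambda u,v,z:onz(c,230+(u+.5)/4-.5,90+(v+.5)/4-.5,z).round(4)
print('spacer',P(263,414,.055),P(299,416,.055))
print('tile L',P(306,357,.038),P(305,488,.038),'tile R',P(487,356,.038),P(548,490,.038))
print('rail in',P(237,358,.03),P(255,480,.03),'rail out',P(193,358,.03),P(206,482,.03))
E
```

```text
spacer [0.5713 0.0317 0.055 ] [0.5733 0.0481 0.055 ]
tile L [0.497  0.0645 0.038 ] [0.6058 0.0475 0.038 ] tile R [0.4981 0.157  0.038 ] [0.6099 0.1574 0.038 ]
rail in [0.4848 0.0312 0.03  ] [0.5888 0.0275 0.03  ] rail out [0.4843 0.0085 0.03  ] [0.5897 0.0046 0.03  ]
```

step_arm(
  steps=[
    [0,-0.003,0.03,0,0,0,1],
    [0,-0.003,0.05,0,0,0,1],
    [0,-0.003,0.065,0,0,0,1],
    [0,-0.003,0.08,0,0,0,1],
    [0,-0.003,0.08,0,0,0,1],
  ],
)

```text
time_s: 5.88
position: [0.5389, 0.0422, 0.0916]
tcp_rot: [[-0.999, 0.032, -0.002], [0.032, 0.999, 0.0], [0.002, 0.0, -1.0]]
force: [-0.1, -0.0, 0.0]
opening: 0.202
grasp_force: 30.0
```

step_arm(
  steps=[
    [0,0,0.015,0,0,0,1],
    [0,0,0.03,0,0,0,1],
    [0,0,0.03,0,0,0,1],
    [0,0,0.03,0,0,0,1],
  ],
)

```text
time_s: 6.22
position: [0.5395, 0.0422, 0.0834]
tcp_rot: [[-0.999, 0.032, -0.001], [0.032, 0.999, 0.0], [0.001, 0.0, -1.0]]
force: [0.5, -0.2, 0.1]
opening: 0.206
grasp_force: 30.0
```

```bash
python3 - <<'E'
from h import *
b=cap('scene','scene3')['image']
s=read_state(); print(s['position'],s['opening'],s['force'],s['moment'])
cv2.imwrite('pics/c3.png',cv2.resize(b[110:240,250:400,::-1],None,fx=4,fy=4,interpolation=cv2.INTER_CUBIC))
E
```

```text
[0.53967456 0.04213275 0.0836282 ] 0.19991492304047376 [-0.34781664  0.39942826 -0.79275903] [-0.0389416  -0.02920989  0.0570757 ]
```

View pics/c3.png

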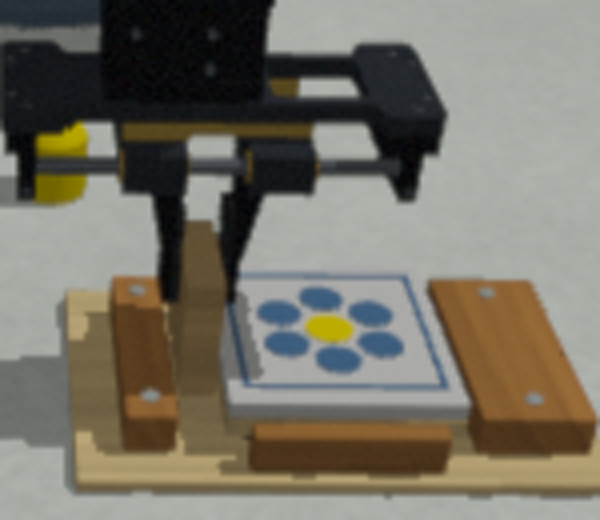

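The spacer's foot is already inside the gap (crop px 180–222, y≈385) with no contact force. I'll lower it to the board.

step_arm(
  steps=[
    [0,0,0.015,0,0,0,1],
    [0,0,0.028,0,0,0,1],
    [0,0,0.038,0,0,0,1],
    [0,0,0.042,0,0,0,1],
    [0,0,0.042,0,0,0,1],
    [0,0,0.042,0,0,0,1],
  ],
)

```text
time_s: 6.77
position: [0.5397, 0.0421, 0.071]
tcp_rot: [[-0.999, 0.032, -0.0], [0.032, 0.999, 0.0], [0.0, 0.0, -1.0]]
force: [0.1, 0.8, 0.3]
opening: 0.203
grasp_force: 30.0
```

step_arm(
  steps=[
    [0,0,0.003,0,0,0,1],
    [0,0,0.003,0,0,0,1],
    [0,0,0.003,0,0,0,1],
  ],
)

```text
time_s: 7.02
position: [0.5399, 0.0421, 0.0707]
tcp_rot: [[-0.999, 0.032, 0.001], [0.032, 0.999, -0.0], [-0.001, -0.0, -1.0]]
force: [-0.9, -1.1, 4.3]
opening: 0.203
grasp_force: 30.0
```

step_arm(
  steps=[
    [0,0,0,0,0,0,0.2],
    [0,0,0,0,0,0,0.2],
    [0,0,0,0,0,0,0.2],
    [0,0,0,0,0,0,0.2],
    [0,0,0,0,0,0,0.2],
    [0,0,0,0,0,0,0.2],
    [0,0,0,0,0,0,0.2],
    [0,0,0,0,0,0,0.2],
  ],
)

```text
time_s: 7.68
position: [0.5397, 0.0421, 0.0702]
tcp_rot: [[-0.999, 0.032, -0.0], [0.032, 0.999, 0.0], [0.0, 0.0, -1.0]]
force: [-0.0, -0.4, 0.1]
opening: 0.399
grasp_force: 0.0
```

step_arm(
  steps=[
    [0,0,-0.08,0,0,0,0.2],
    [0,0,-0.2,0,0,0,0.2],
    [0,0,-0.3,0,0,0,0.2],
    [0,0,-0.3,0,0,0,0.2],
    [0,0,-0.3,0,0,0,0.2],
  ],
)

```text
time_s: 8.1
position: [0.5409, 0.042, 0.1621]
tcp_rot: [[-0.999, 0.032, 0.005], [0.032, 0.999, -0.001], [-0.005, -0.0, -1.0]]
force: [-0.7, -0.1, -1.1]
opening: 0.397
grasp_force: 0.0
```

```bash
python3 - <<'E'
from h import *
b=cap('scene','scene4')['image']
s=read_state(); print(s['position'],s['opening'],s['force'])
go([.5437,.1085,.15],88.2)
cv2.imwrite('pics/c4.png',cv2.resize(b[110:240,250:400,::-1],None,fx=4,fy=4,interpolation=cv2.INTER_CUBIC))
E
```

```text
[0.5396758  0.04214635 0.16063664] 0.39556950631748766 [-0.36564986  0.47097014 -0.38712374]
[-0.0063  0.2215  0.0354] [-0.0001  0.0013 -0.0005]
```

View pics/c4.png

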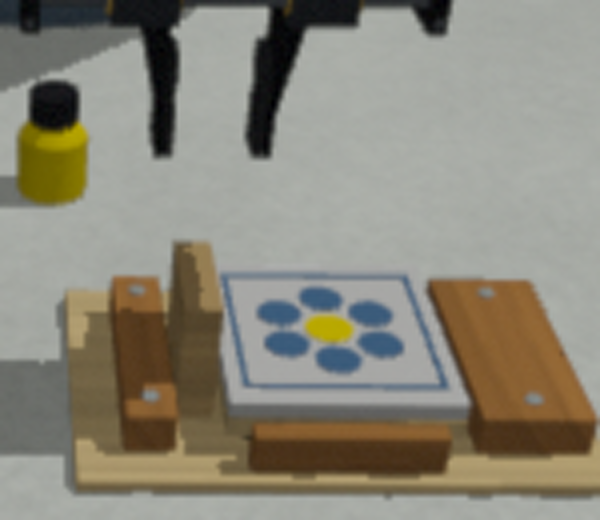

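The spacer stands upright in the gap (crop px 197,330), let go. Next I'll close the fingers and move over the tile's middle.

step_arm(
  steps=[
    [-0.006,0.222,0,0,0,0,1],
    [-0.006,0.222,0,0,0,0,1],
    [-0.006,0.222,0,0,0,0,1],
    [-0.006,0.222,0,0,0,0,1],
    [-0.006,0.222,0,0,0,0,1],
    [-0.006,0.222,0,0,0,0,1],
    [-0.006,0.222,0,0,0,0,1],
    [-0.006,0.222,0,0,0,0,1],
  ],
)

```text
time_s: 8.82
position: [0.5435, 0.1077, 0.16]
tcp_rot: [[-0.999, 0.033, -0.001], [0.033, 0.999, -0.0], [0.001, -0.0, -1.0]]
force: [-0.7, -0.8, -0.1]
opening: 0.007
grasp_force: 0.0
```

step_arm(
  steps=[
    [0,0,0.1,0,0,0,1],
    [0,0,0.2,0,0,0,1],
    [0,0,0.28,0,0,0,1],
    [0,0,0.28,0,0,0,1],
    [0,0,0.28,0,0,0,1],
    [0,0,0.28,0,0,0,1],
  ],
)

```text
time_s: 9.32
position: [0.5445, 0.1083, 0.0772]
tcp_rot: [[-0.999, 0.032, 0.002], [0.032, 0.999, -0.0], [-0.002, 0.0, -1.0]]
force: [0.4, 0.5, 0.5]
opening: 0.006
grasp_force: 0.0
```

step_arm(
  steps=[
    [0,0,0.02,0,0,0,1],
    [0,0,0.04,0,0,0,1],
    [0,0,0.05,0,0,0,1],
    [0,0,0.06,0,0,0,1],
    [0,0,0.065,0,0,0,1],
    [0,0,0.07,0,0,0,1],
    [0,0,0.07,0,0,0,1],
    [0,0,0.07,0,0,0,1],
  ],
)

```text
time_s: 9.98
position: [0.5445, 0.1086, 0.0566]
tcp_rot: [[-0.999, 0.032, 0.002], [0.032, 1.0, -0.0], [-0.002, -0.0, -1.0]]
force: [-1.2, -1.1, 8.5]
opening: 0.008
grasp_force: 4.4
```

step_arm(
  steps=[
    [0,0,0.005,0,0,0,1],
    [0,0,0.008,0,0,0,1],
    [0,0,0.008,0,0,0,1],
    [0,0,0.008,0,0,0,1],
    [0,0,0.008,0,0,0,1],
  ],
)

```text
time_s: 10.4
position: [0.5445, 0.1086, 0.0553]
tcp_rot: [[-1.0, 0.031, 0.003], [0.031, 1.0, -0.0], [-0.003, -0.0, -1.0]]
force: [-1.6, -0.5, 15.5]
opening: 0.004
grasp_force: 7.9
```

step_arm(
  steps=[
    [0,0,0.001,0,0,0,1],
    [0,0,0.001,0,0,0,1],
    [0,0,0.001,0,0,0,1],
    [0,0,0.001,0,0,0,1],
    [0,0,0.001,0,0,0,1],
    [0,0,0.001,0,0,0,1],
  ],
)

```text
time_s: 10.9
position: [0.5445, 0.1086, 0.0553]
tcp_rot: [[-1.0, 0.031, 0.003], [0.031, 1.0, -0.0], [-0.003, -0.0, -1.0]]
force: [-2.5, -0.9, 17.6]
opening: 0.006
grasp_force: 8.9
```

```bash
python3 - <<'E'
from h import *
b=cap('scene','scene5')['image']
s=read_state(); print(s['position'],s['force'])
cv2.imwrite('pics/c5.png',cv2.resize(b[110:240,250:400,::-1],None,fx=4,fy=4,interpolation=cv2.INTER_CUBIC))
E
```

```text
[0.54451853 0.10858421 0.05535151] [-3.28637251 -0.75478954 17.67593418]
```

View pics/c5.png

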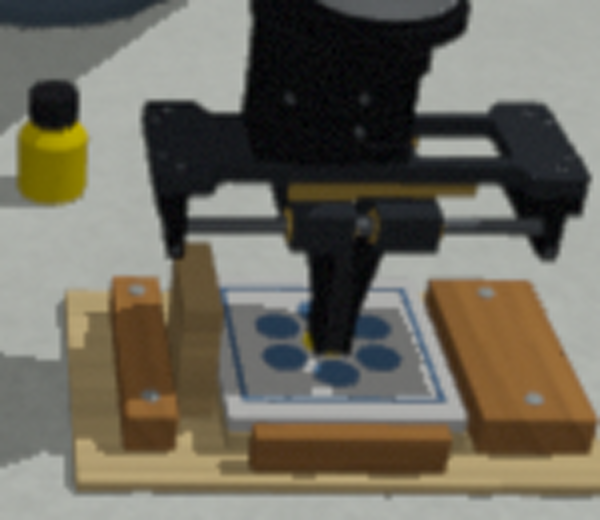

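The tile is down flush with the fingers at its middle (crop px 332,350). The spacer hasn't moved (px 197,330), so I'm handing in.

```bash
python3 -c "
from rig import *
print(hand_in())"
```

```text
the job is handed in; nothing more can be done
None
```

The job is handed in: the spacer is standing released in the wide gap by the slim rail, and the closed fingertips are holding the tile down flush at its middle with about 17 N; the hand-in gave no verdict.

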